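# Put the round reagent bottles back in their carrier

### The job

Gather the four round, narrow-necked amber bottles from the bench into the steel carrier, each standing in the white adapter whose pocket matches its size: the smallest bottle in the smallest pocket, and so on up to the largest. They are glass, so set each one down gently to the bottom of its pocket and never knock a bottle over. The square bottle and the straight wide-mouth jar do not belong in it: leave them standing where they are.

Things in the scene. Friction and masses are not known exactly. Their poses are not given: they have to be found in the camera images.
- bottle_25: Loose amber glass bottle, round, paper label band, blue screw cap; the smallest of four: body 34 mm in diameter, 96 mm tall overall. Cap: 27 mm in diameter, the top 26 mm; below it a slightly narrower neck, 10 mm long, then a sloping shoulder. Gripped by the cap it hangs straight. Starts upright on the bench. Origin: centre of the underside, z up along its axis. Under 0.5 kg.
- bottle_50: Loose amber glass bottle, round, paper label band, blue screw cap; the second smallest of four: body 46 mm in diameter, 105 mm tall overall. Cap: 33 mm in diameter, the top 26 mm; below it a slightly narrower neck, 10 mm long, then a sloping shoulder. Gripped by the cap it hangs straight. Starts upright on the bench. Origin: centre of the underside, z up along its axis. Under 0.5 kg.
- bottle_100: Loose amber glass bottle, round, paper label band, blue screw cap; the second largest of four: body 58 mm in diameter, 114 mm tall overall. Cap: 40 mm in diameter, the top 26 mm; below it a slightly narrower neck, 10 mm long, then a sloping shoulder. Gripped by the cap it hangs straight. Starts upright on the bench. Origin: centre of the underside, z up along its axis. Under 0.5 kg.
- bottle_250: Loose amber glass bottle, round, paper label band, blue screw cap; the largest of four: body 70 mm in diameter, 124 mm tall overall. Cap: 45 mm in diameter, the top 26 mm; below it a slightly narrower neck, 10 mm long, then a sloping shoulder. Gripped by the cap it hangs straight. Starts upright on the bench. Origin: centre of the underside, z up along its axis. Under 0.5 kg.
- adapter_34: Pocket for the smallest round bottle: fixed white block, 100 x 100 x 43 mm, round blind pocket 44 mm in diameter in its middle, mouth chamfered 4 mm. One of four filling a 210 mm steel tray 2 x 2, 102 mm apart; their corners and the tray's angle vary. Origin: on the pocket's axis, underside of the block, 3 mm above the bench; x, y along its sides. Pocket floor z = 3 mm, top z = 43 mm.
- adapter_46: Pocket for the second smallest round bottle: fixed white block, 100 x 100 x 43 mm, round blind pocket 56 mm in diameter in its middle, mouth chamfered 4 mm. One of four filling a 210 mm steel tray 2 x 2, 102 mm apart; their corners and the tray's angle vary. Origin: on the pocket's axis, underside of the block, 3 mm above the bench; x, y along its sides. Pocket floor z = 3 mm, top z = 43 mm.
- adapter_58: Pocket for the second largest round bottle: fixed white block, 100 x 100 x 43 mm, round blind pocket 68 mm in diameter in its middle, mouth chamfered 4 mm. One of four filling a 210 mm steel tray 2 x 2, 102 mm apart; their corners and the tray's angle vary. Origin: on the pocket's axis, underside of the block, 3 mm above the bench; x, y along its sides. Pocket floor z = 3 mm, top z = 43 mm.
- adapter_70: Pocket for the largest round bottle: fixed white block, 100 x 100 x 43 mm, round blind pocket 80 mm in diameter in its middle, mouth chamfered 4 mm. One of four filling a 210 mm steel tray 2 x 2, 102 mm apart; their corners and the tray's angle vary. Origin: on the pocket's axis, underside of the block, 3 mm above the bench; x, y along its sides. Pocket floor z = 3 mm, top z = 43 mm.
- square_bottle: Look-alike that stays: amber bottle of square section, 56 x 56 mm, with the same kind of blue cap (40 mm in diameter), 114 mm tall. Loose, stands upright on the bench. Origin: centre of the underside, z up.
- wide_jar: Look-alike that stays: straight round amber jar, 58 mm in diameter, 90 mm tall, without a neck: its blue cap (60 mm) is as wide as the jar. Loose, stands upright on the bench. Origin: centre of the underside, z up.
There are look-alikes about, which are no part of the job. Leave any green or red look-alike of the adapter_34 alone.

How it is judged (in metres and radians):
At the end, for the whole second after the job is handed in: Each of the four round bottles stands upright (within 0.12 rad) and still on the floor of the pocket of its own size (within 10 mm of the pocket's axis, at most 5 mm above its floor), and the square bottle and the wide jar stand upright within 30 mm of where they started (horizontal distance between bottle_25 and adapter_34 below 0.01 m and z of bottle_25 in the frame of adapter_34 between -0.002 and 0.008 m and angle between each of bottle_25, bottle_50, bottle_100, bottle_250, square_bottle, wide_jar's own z axis and vertical below 0.12 rad and linear speed of each of bottle_25, bottle_50, bottle_100, bottle_250, square_bottle, wide_jar below 0.02 m/s and horizontal distance between bottle_50 and adapter_46 below 0.01 m and z of bottle_50 in the frame of adapter_46 between -0.002 and 0.008 m and horizontal distance between bottle_100 and adapter_58 below 0.01 m and z of bottle_100 in the frame of adapter_58 between -0.002 and 0.008 m and horizontal distance between bottle_250 and adapter_70 below 0.01 m and z of bottle_250 in the frame of adapter_70 between -0.002 and 0.008 m and distance of each of square_bottle, wide_jar from where it was at the start of the episode below 0.03 m); the robot touches nothing.
It fails at once if a bottle or jar is tipped over (angle between any of bottle_25, bottle_50, bottle_100, bottle_250, square_bottle, wide_jar's own z axis and vertical above 0.6 rad).
It fails at once if the square bottle or the wide jar is taken away or pushed from its place (more than 30 mm) (distance of any of square_bottle, wide_jar from where it was at the start of the episode above 0.03 m).
It fails at once if a bottle is dropped: let go and falling faster than 0.5 m/s (a fall of over 13 mm) ((linear speed of bottle_25 above 0.5 m/s and contact force between bottle_25 and the fingers below 0.3 N) or (linear speed of bottle_50 above 0.5 m/s and contact force between bottle_50 and the fingers below 0.3 N) or (linear speed of bottle_100 above 0.5 m/s and contact force between bottle_100 and the fingers below 0.3 N) or (linear speed of bottle_250 above 0.5 m/s and contact force between bottle_250 and the fingers below 0.3 N)).
It fails at once if a bottle is rammed into an adapter (over 60 N) (contact force between any of bottle_25, bottle_50, bottle_100, bottle_250 and adapter_34 above 60 N or contact force between any of bottle_25, bottle_50, bottle_100, bottle_250 and adapter_46 above 60 N or contact force between any of bottle_25, bottle_50, bottle_100, bottle_250 and adapter_58 above 60 N or contact force between any of bottle_25, bottle_50, bottle_100, bottle_250 and adapter_70 above 60 N).
It also fails if it takes over 106 s, if anything falls off the work surface, if the arm or the gripper's body presses on something with over 40 N, if the wrist force passes 120 N, or if a joint passes its speed limit or range.

### The arm

A 6-joint arm with a two-finger parallel gripper is mounted at the origin on the work surface. World frame = base frame: x ahead of the robot, y to its left, z up, the work surface at z = 0. Lengths are in mm, angles in rad, forces in N, time in s.
With the tool pointing down it reaches from about 350 to 1000 mm from the base axis. Payload 7.1 kg.
Tool frame: the origin (TCP) lies on the centre line of the jaws, within the pads' length; the fingertips stand 17 mm ahead of it and the grasp point (between the pads) lies 2 mm behind it; z points along the fingers, y is the line along which they close (so a half turn about z gives the same grasp; the last joint's range is limited). The gripper opens to 85 mm and grips with 20 to 120 N. Pads are 22 mm wide; open, the fingers measure 114 mm over their backs; the gripper's body (76 mm by 85 mm) begins 54 mm behind the grasp point. The pads swing forward as they close: fully open they stand 13 mm farther back than shut.
Start: joints at [1.312, 0.423, 1.63, -0, 1.089, -0.019], TCP at [148.411, 607.107, 248.319] pointing down, gripper open.
Joint ranges: [-3, 3], [-0.9, 2.11], [0.09, 2.58], [-1.31, 4.45], [0.11, 2.69], [-2.54, 2.54]. Speed limits (rad/s): [2.39, 2.39, 3.01, 3.14, 3.14, 3.14].

### API

Orientations are given as a unit quaternion [x, y, z, w].
In Python, from station import sense, vision, r, nets gives the robot as it stands.
- The arm moves only by the shell command python3 -m pendant 'ROWS'. ROWS is JSON, one flat list of numbers, 7 for each row, row after row: the shift along the tool's x, y, z in cm, then the turn, a rotation vector about the tool's x, y, z in degrees, then the closure, from -1 (fully open) to 1 (shut). A call has 1 to 12 rows; each row shifts and turns the commanded pose from where the row before left it, along the tool's axes as they then stand; what a row does not reach is not made up. A row lasts 1/8 s, in which the tool goes at most 62.5 mm and 10.7 degrees, less where a joint would pass 70% of its speed; a pose out of reach is approached as far as the arm can. A call with a gripper value outside its range is refused whole. The fingers move at their own pace and stop on an object; the grip force is fixed at half the most. Time passes only in rows, so rows that do not move let the fingers close. It gives the time, the measured TCP pose, the force, the opening and the grip force at its end, in the units of the state.
- sense(): the state, without advancing time (a new reading comes with each control period).
- vision.grab_frame(name): name is "scene" or "side" or "wrist"; returns a dict with "color" (420x560x3 uint8, blue, green, red), "intrinsics" (3x3 intrinsics, pixels), "k1" (the pictures are not rectified: a ray, as slopes to the right and down, at radius r is drawn at 1 + k1 r^2 times it, then the intrinsics apply), "R" (3x3) and "t" (3): a world point X has camera coordinates R X + t. Camera axes: x right, y down, z forward; pixel columns grow to the right and rows downward; lengths in mm; the calibration is good to about 2 mm. A picture is of the moment at which its call begins. There is no depth.
- r.close_job(): hands the job in; it is judged then, once.
Trained networks look in the newest picture that a camera, given by its name, has taken for a name from the list of things; names that differ only in an ending like _2 or _b are one class to them, and where a whole thing is asked for, a point or a joint stands for the part that bears it (a point fixed in the world has none). Each returns a list of dicts, best first, with "score" (0 to 1); they miss things now and then, are a little off and sometimes report something else, mostly with a low value. They report only what shows in the picture. A call takes as long as a camera call. They do not tell look-alikes from the thing itself.
- nets.outline_of(camera, target): "region" (420x560 bool, what is visible of it) and "xy" ([column, row] in pixels, amid what is visible of it).
The state is a dict: "time_s": time; "q": joint angles; "joint_vel": joint speeds; "tau": joint torques, N m; "tcp_pos": TCP position; "ee_rot": TCP orientation; "contact_force": force on the tool from outside, world axes, zero at the start; "wrist_torque": the same for the moment, N m; "grip_width": opening from 0.0 (shut) to 1.0 (fully open); "gripper_force": force on a finger pad.
Only numpy, scipy, OpenCV 4.12 (cv2) and the standard library are available. Lean on these libraries where they do the work, as an engineer would, in place of code of your own. Each camera call takes 0.05 s, during which the arm holds its last target. There are 200 camera calls.

## Working session

There is one attempt and no reset: what is moved stays moved. The work goes in short steps, Python scripts to look and compute and a shell command to move; the robot and the scene stay as the last step left them, time stands still between calls to the robot, and variables do not carry over. Pictures are saved under pics/ and viewed, at most 14 in all, crops included, and the job is handed in when it is done.

```bash
ls; mkdir -p pics; python3 - <<'E'
from station import sense,vision,r,nets
import cv2
for n in("scene","side","wrist"):
    f=vision.grab_frame(n); cv2.imwrite(f"pics/{n}0.png",f["color"]); print(n,f["intrinsics"],f["k1"],f["R"],f["t"])
print(sense())
E
```

```text
pics
scene [[502.43299054   0.         287.31449604]
 [  0.         502.43299054 213.86171755]
 [  0.           0.           1.        ]] 0.037192645101508645 [[-0.6114115   0.79116068 -0.01551634]
 [ 0.67168239  0.50851214 -0.53875613]
 [-0.41835242 -0.33982375 -0.84231887]] [ 288.10950386 -274.8522116  1526.43232812]
side [[418.13663381   0.         278.65511799]
 [  0.         418.13663381 216.27767076]
 [  0.           0.           1.        ]] 0.021591778794663046 [[ 0.85575864 -0.51729476  0.00912618]
 [-0.34202796 -0.57887448 -0.740217  ]
 [ 0.38819328  0.63032568 -0.67230611]] [-417.52079396  193.38754801  857.0331763 ]
wrist [[338.39048913   0.         281.77254516]
 [  0.         338.39048913 214.86432816]
 [  0.           0.           1.        ]] -0.0394083730160891 [[ 0.23688283  0.97153527 -0.00239459]
 [ 0.92524645 -0.22484343  0.30555594]
 [ 0.29631997 -0.07459654 -0.95217112]] [-623.62558349  -41.00339803  381.18240152]
{'time_s': 0.15, 'q': array([ 1.31201101e+00,  4.23667498e-01,  1.63051752e+00, -2.53072515e-05,
        1.08860925e+00, -1.90134760e-02]), 'joint_vel': array([ 0.00080675, -0.00254359, -0.00216614, -0.00030196, -0.00138873,
       -0.00053047]), 'tau': array([-1.02823175e-03, -5.57767510e+01, -2.82016772e+01, -9.50986941e-05,
        4.90675171e-03, -4.77653816e-05]), 'tcp_pos': array([148.30955441, 606.72435179, 247.72167565]), 'ee_rot': array([ 1.19593092e-01,  9.92822810e-01, -5.96576204e-04, -7.20847625e-05]), 'contact_force': array([-0.15493008,  0.30536644,  0.11994841]), 'wrist_torque': array([-0.00167005, -0.0714353 , -0.03810513]), 'gripper_force': 0.0, 'grip_width': 0.9989556723810595}
```

View pics/scene0.png

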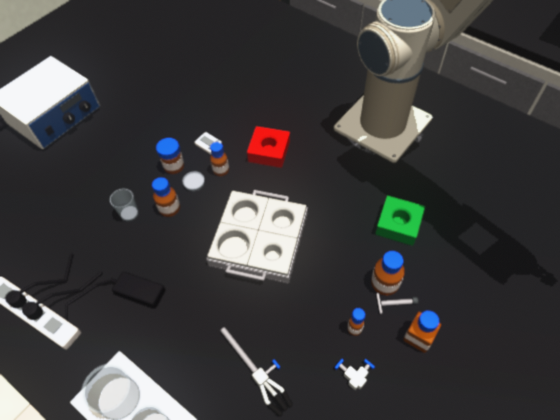

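View pics/side0.png

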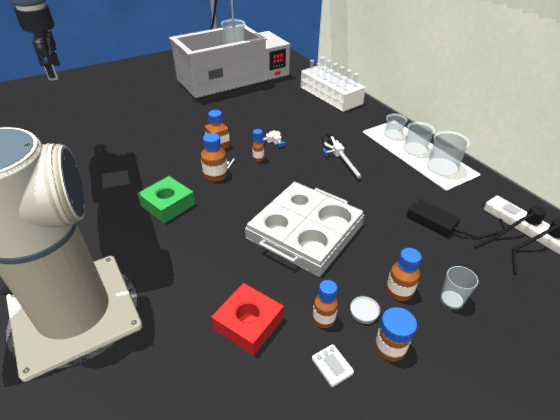

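Scene picture: round bottles at about (389,270) for the 250, (357,320) for the 25, (218,157) and (165,195) for the 50 and 100. The square bottle is at (424,328) and the wide jar at (170,153). Carrier pockets are at (245,210), (283,217), (233,243) and (272,252). The red and green blocks, at (269,145) and (401,218), are decoys.

```bash
cat > h.py <<'E'
import numpy as np, cv2
from scipy.optimize import least_squares
from station import sense,vision,r,nets
def proj(f,X):
    c=np.atleast_2d(X)@np.array(f["R"]).T+f["t"]; s=c[:,:2]/c[:,2:]
    s=s*(1+f["k1"]*(s**2).sum(1,keepdims=True)); K=np.array(f["intrinsics"])
    return s@K[:2,:2].T+K[:2,2]
def back(f,px,z):
    K=np.array(f["intrinsics"]); d=(np.array(px,float)-K[:2,2])/K[0,0]; s=d.copy()
    for _ in range(8): s=d/(1+f["k1"]*(s**2).sum())
    R=np.array(f["R"]); o=-R.T@f["t"]; v=R.T@np.r_[s,1]
    return (o+v*(z-o[2])/v[2])[:2]
def circ(x,y,z,rad,n=60):
    a=np.linspace(0,2*np.pi,n,endpoint=False); return np.c_[x+rad*np.cos(a),y+rad*np.sin(a),np.full(n,z)]
def blobs(f,amin=25):
    h=cv2.cvtColor(f["color"],cv2.COLOR_BGR2HSV); m=cv2.inRange(h,(104,150,60),(125,255,255))
    m=cv2.morphologyEx(m,cv2.MORPH_CLOSE,np.ones((3,3),np.uint8))
    n,_,st,c=cv2.connectedComponentsWithStats(m); return [(c[i],st[i,4]) for i in range(1,n) if st[i,4]>amin]
def capcen(f,x,y,top,rad,h=26):
    p=proj(f,np.r_[circ(x,y,top,rad),circ(x,y,top-h,rad)]).astype(np.float32)
    M=cv2.moments(cv2.convexHull(p)); return np.array([M["m10"],M["m01"]])/M["m00"],M["m00"]
E
cat > m1.py <<'E'
from h import *
S=vision.grab_frame("scene");D=vision.grab_frame("side")
bs,bd=blobs(S),blobs(D)
T={"b25":((357,316),96,13.5),"b50":((217,150),105,16.5),"b100":((161,186),114,20),"b250":((392,262),124,22.5),"sq":((429,320),114,20),"jar":((168,148),90,30)}
for n,(p,top,rad) in T.items():
    b=min(bs,key=lambda b:np.hypot(*(b[0]-p))); x0=back(S,b[0],top-13)
    e=capcen(D,*x0,top,rad)[0]; d=min(bd,key=lambda b:np.hypot(*(b[0]-e)))
    q=least_squares(lambda v:np.r_[capcen(S,*v,top,rad)[0]-b[0],capcen(D,*v,top,rad)[0]-d[0]],x0)
    print(n,q.x.round(1),q.fun.round(1),"areas",b[1],round(capcen(S,*q.x,top,rad)[1]),d[1],round(capcen(D,*q.x,top,rad)[1]), np.hypot(*q.x).round())
for f,n in((S,"S"),(D,"D")):
    pk=[(245,210),(283,217),(233,243),(272,252)] if n=="S" else [(313,240),(335,213),(268,224),(299,199)]
    for p in pk: print(n,p,back(f,p,46).round(1))
    h=cv2.cvtColor(f["color"],cv2.COLOR_BGR2HSV)
z=np.vstack([cv2.resize(S["color"][180:290,195:320],None,fx=4.8,fy=4.8)[:300*2]]);cv2.imwrite("pics/tray.png",z)
E
python3 m1.py
```

```text
b25 [588.3 288.9] [-0.2 -0.1 -0.7 -0.6] areas 174 169 124 109 655.0
b50 [ 427.4 -275. ] [-0.3 -0.6 -0.2 -0.8] areas 144 168 347 347 508.0
b100 [ 609.2 -301.2] [ 0.1 -0.4 -0.  -0.4] areas 271 258 438 431 680.0
b250 [443.3 282.8] [-0.3 -0.2 -0.4 -0.5] areas 385 385 254 258 526.0
sq [514.7 417.8] [-0.4  0.4 -0.4  0.2] areas 338 365 164 177 663.0
jar [ 499.4 -393.3] [0.1 0.7 0.1 0.3] areas 422 432 1002 1075 636.0
S (245, 210) [ 512.1 -106.9]
S (283, 217) [469.3 -14.7]
S (233, 243) [605.4 -67.1]
S (272, 252) [566.3  26.5]
D (313, 240) [ 507.4 -117.5]
D (335, 213) [605.9 -69. ]
D (268, 224) [446.1 -19.8]
D (299, 199) [559.5  20. ]
```

View pics/tray.png

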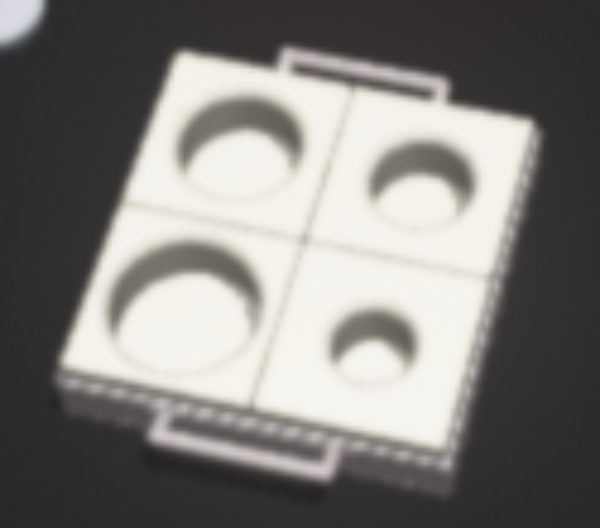

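The carrier crop shows the pockets by size: 70 at lower left, scene px (233,243); 58 at upper left (245,210); 46 at upper right (283,217); 34 at lower right (272,252). Next I fit the tray pose and check the bottle choices in a crop.

```bash
cat > m2.py <<'E'
from h import *
S=vision.grab_frame("scene");D=vision.grab_frame("side")
cp=np.array([(178,50),(537,120),(60,372),(450,450),(303,240),(355,86),(126,205),(495,277),(252,408)])/4.8+[195,180]
L=np.array([(-1,-1),(1,-1),(-1,1),(1,1),(0,0),(0,-1),(-1,0),(1,0),(0,1)])*101.  # u right in image, v down in image
w=lambda v,l:np.c_[v[0]+l[:,0]*np.cos(v[2])-l[:,1]*np.sin(v[2]),v[1]+l[:,0]*np.sin(v[2])+l[:,1]*np.cos(v[2])]
A=[back(S,p,46) for p in cp]
A=np.array(A); print(A.round(1).tolist())
fl=L*[1,-1]
best=min((least_squares(lambda v:(w(v,l)-A).ravel(),[540,-40,t]) for l in (L,fl) for t in(0,1.5,3,-1.5)),key=lambda q:q.cost)
v=best.x; l2=L if np.abs((w(v,L)-A)).max()<20 else fl
print(v,best.fun.round(1))
sg=1 if l2 is L else -1
P={"70":(-51,51),"58":(-51,-51),"46":(51,-51),"34":(51,51)}
img=D["color"].copy()
for n,(a,b) in P.items():
    c=w(v,np.array([[a,sg*b]],float))[0]; print(n,c.round(1))
    cv2.polylines(img,[proj(D,circ(*c,46,int(n)/2+9)).round().astype(int)],True,(0,0,255))
k=lambda i,a,b,s:cv2.resize(i[a[0]:a[1],b[0]:b[1]],s,interpolation=cv2.INTER_CUBIC)
cv2.imwrite("pics/chk.png",np.hstack([k(img,(170,290),(230,390),(400,300)),np.vstack([k(S["color"],(240,360),(320,460),(350,300))])]))
cv2.imwrite("pics/chk2.png",np.hstack([k(S["color"],(130,220),(140,260),(400,300)),k(S["color"],(240,360),(320,460),(350,300))]))
i=cv2.imread("pics/chk.png");j=cv2.imread("pics/chk2.png");h=np.vstack([i[:, :750],j[:, :750]]);cv2.imwrite("pics/chk3.png",h)
E
python3 m2.py
```

```text
[[485.2, -174.9], [402.2, 12.3], [674.1, -90.3], [588.2, 95.6], [538.2, -41.0], [444.6, -81.0], [578.6, -130.4], [494.8, 53.5], [630.3, 1.4]]
[537.36508234 -39.42588312  -4.28935267] [ 1.5  2.   1.6 -1.1 -3.2  0.2 -0.2 -1.5 -0.8  1.6  0.6  0.1  0.2 -1.2
  1.1 -0.8 -0.9  0.6]
70 [604.8 -65. ]
58 [ 511.8 -106.9]
46 [469.9 -13.9]
34 [562.9  28. ]
```

View pics/chk3.png

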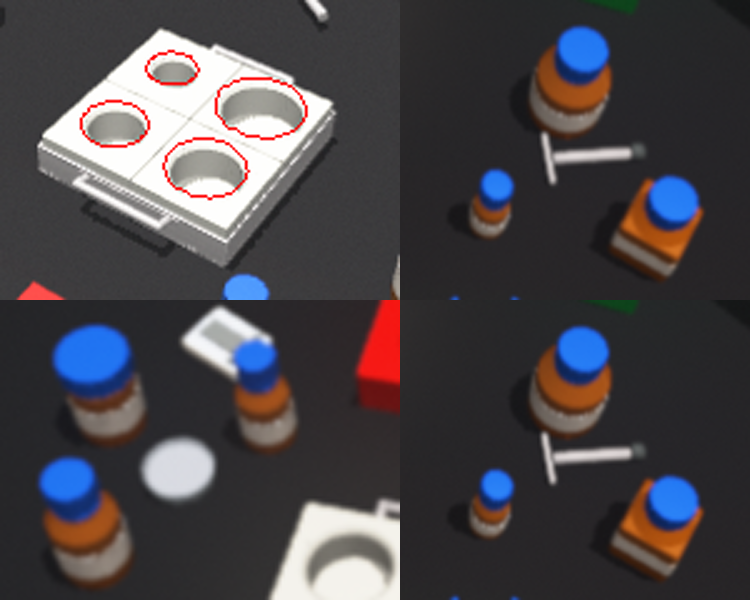

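The crop confirms it: the big round bottle is the 250, the small one the 25, and the one with flat shoulders is the square bottle. On the left are the wide jar (top), the 50 (right) and the 100 (bottom). The pocket rims projected into the side view match to about 2 mm.

```bash
cat > go.py <<'E'
import sys; from h import *
from scipy.spatial.transform import Rotation as Ro
s=sense(); R=Ro.from_quat(s["ee_rot"]); p=np.array(s["tcp_pos"])
for a in sys.argv[1:]:
    t=np.array([float(k) for k in a.split(",")]); print(a,"tool cm",(R.inv().apply(t-p)/10).round(2)); p=t
print("tcp",np.round(s["tcp_pos"],1),"q",np.round(s["q"],2),"F",np.round(s["contact_force"],1),"w",round(s["grip_width"],3),"gf",round(s["gripper_force"],1),"tilt",R.apply([0,0,1]).round(3),"t",s["time_s"])
E
python3 go.py 443.3,282.8,248 443.3,282.8,109 443.3,282.8,260 604.8,-65,260
```

```text
443.3,282.8,248 tool cm [-3.635e+01 -2.448e+01  2.000e-02]
443.3,282.8,109 tool cm [-0.00e+00  1.00e-02  1.39e+01]
443.3,282.8,260 tool cm [ 0.00e+00 -1.00e-02 -1.51e+01]
604.8,-65,260 tool cm [-2.395e+01 -2.995e+01  1.000e-02]
tcp [148.4 607.  248.1] q [ 1.31  0.42  1.63  0.    1.09 -0.02] F [-0.2  0.  -0.7] w 0.999 gf 0.0 tilt [-0. -0. -1.] t 0.35
```

```bash
python3 -m pendant '[-2,-1.5,0,0,0,0,-1, -4,-2.7,0,0,0,0,-1, -4,-2.7,0,0,0,0,-1, -4,-2.7,0,0,0,0,-1, -4,-2.7,0,0,0,0,-1, -4,-2.7,0,0,0,0,-1, -4,-2.7,0,0,0,0,-1, -4,-2.7,0,0,0,0,-1, -4,-2.7,0,0,0,0,-1, -2.35,-1.4,0,0,0,0,-1, 0,0,0,0,0,0,-1, 0,0,0,0,0,0,-1]'; python3 go.py 443.3,282.8,109
python3 - <<'E'
from h import *
f=vision.grab_frame("wrist");cv2.imwrite("pics/w1.png",f["color"])
for b,a in blobs(f,150): print(b.round(),a)
print(capcen(f,443.3,282.8,124,22.5))
E
```

```text
time_s: 1.85
tcp_pos: [442.8, 282.3, 248.3]
ee_rot: [0.12, 0.993, -0.0, -0.0]
contact_force: [0.2, 1.0, -0.6]
grip_width: 0.998
gripper_force: 0.0
443.3,282.8,109 tool cm [-0.04  0.06 13.93]
tcp [442.8 282.3 248.3] q [ 0.54  0.28  1.85  0.    1.02 -0.79] F [ 0.2  1.  -0.6] w 0.998 gf 0.0 tilt [-0. -0. -1.] t 1.85
[284. 210.] 2729
[452. 248.] 2122
[323. 331.] 910
(array([283.07445452, 208.38149811]), 2836.323319750023)
```

View pics/w1.png

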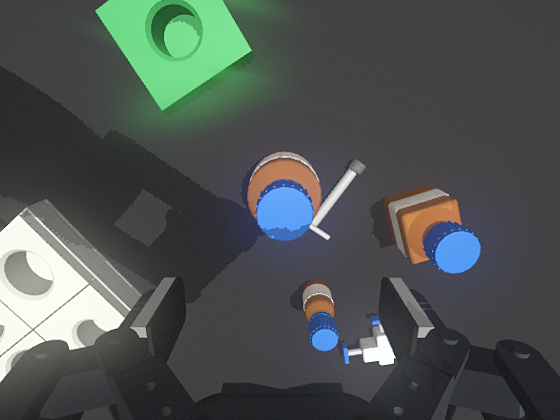

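The wrist view shows the 250 cap at (284,210), predicted at (283,208), so the position is good. The square bottle is at (452,248) and the 25 at (323,331), both clear of the fingers. I descend and grip.

```bash
python3 -m pendant '[0,0.05,4,0,0,0,-1, 0,0,4,0,0,0,-1, 0,0,3,0,0,0,-1, 0,0,2,0,0,0,-1, 0,0,0.9,0,0,0,-1, 0,0,0,0,0,0,-1, 0,0,0,0,0,0,0.3, 0,0,0,0,0,0,0.3, 0,0,0,0,0,0,0.3, 0,0,0,0,0,0,0.3, 0,0,0,0,0,0,0.3, 0,0,0,0,0,0,0.3]'
```

```text
time_s: 3.4
tcp_pos: [444.0, 283.7, 110.4]
ee_rot: [0.12, 0.993, 0.001, 0.001]
contact_force: [-1.0, 0.7, 6.0]
grip_width: 0.507
gripper_force: 60.6
```

```bash
python3 -m pendant '[0,0,-1,0,0,0,1, 0,0,-2,0,0,0,1, 0,0,-3,0,0,0,1, 0,0,-3,0,0,0,1, 0,0,-3,0,0,0,1, 0,0,-2,0,0,0,1, 0,0,-1,0,0,0,1, 0,0,0,0,0,0,1]'; python3 go.py 604.8,-65,260
```

```text
time_s: 4.4
tcp_pos: [443.5, 283.2, 259.8]
ee_rot: [0.12, 0.993, 0.0, 0.0]
contact_force: [-0.6, 0.2, -3.9]
grip_width: 0.51
gripper_force: 61.8
604.8,-65,260 tool cm [-23.95 -29.99  -0.03]
tcp [443.5 283.2 259.8] q [ 0.55  0.26  1.84  0.    1.04 -0.79] F [-0.6  0.2 -3.9] w 0.51 gf 61.8 tilt [ 0.001  0.    -1.   ] t 4.4
```

```bash
python3 -m pendant '[-1,-1.3,0,0,0,0,1, -2.2,-2.75,0,0,0,0,1, -3,-3.75,0,0,0,0,1, -3,-3.75,0,0,0,0,1, -3,-3.75,0,0,0,0,1, -3,-3.75,0,0,0,0,1, -3,-3.75,0,0,0,0,1, -2.75,-3.45,0,0,0,0,1, -2,-2.5,0,0,0,0,1, -1,-1.25,0,0,0,0,1, 0,0,0,0,0,0,1, 0,0,0,0,0,0,1]'; python3 go.py 604.8,-65,165 604.8,-65,117
python3 - <<'E'
from h import *
f=vision.grab_frame("wrist");cv2.imwrite("pics/w2.png",f["color"])
E
```

```text
time_s: 5.9
tcp_pos: [604.1, -64.2, 258.9]
ee_rot: [0.119, 0.993, 0.0, -0.001]
contact_force: [0.1, -0.4, -2.4]
grip_width: 0.508
gripper_force: 61.9
604.8,-65,165 tool cm [-0.1  -0.07  9.39]
604.8,-65,117 tool cm [-0.01 -0.    4.8 ]
tcp [604.1 -64.2 258.9] q [-0.13  0.39  1.66  0.    1.1  -1.46] F [ 0.1 -0.4 -2.4] w 0.508 gf 61.9 tilt [-0.001  0.001 -1.   ] t 5.9
```

View pics/w2.png

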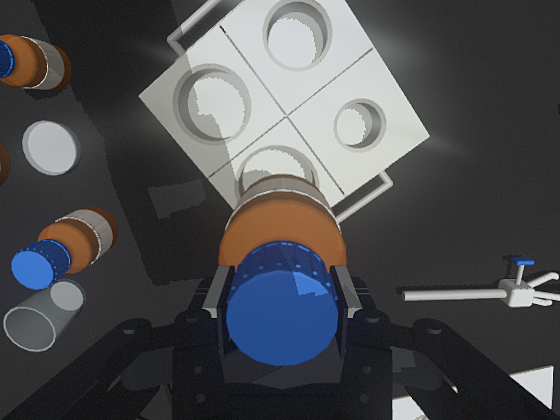

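The wrist view shows the 250 hanging straight. The tray's centre cross is at (287,117), with pockets at (359,125), (299,35) and (213,103). I check these against the tray fit.

```bash
python3 - <<'E'
from h import *
f=vision.grab_frame("wrist")
for p,e in(((287,117),(537.4,-39.4)),((359,125),(562.9,28)),((299,35),(469.9,-13.9)),((213,103),(511.8,-106.9)),((430,134),0),((139,96),0)): print(back(f,p,46).round(1),e)
E
python3 -m pendant '[-0.05,-0.05,2,0,0,0,1, 0,0,3,0,0,0,1, 0,0,3,0,0,0,1, 0,0,1.2,0,0,0,1, 0,0,0,0,0,0,1, 0,0,0,0,0,0,1]'; python3 go.py 604.8,-65,117
python3 - <<'E'
from h import *
f=vision.grab_frame("side");cv2.imwrite("pics/s2.png",cv2.resize(f["color"][120:270,240:440],(800,600)))
E
```

```text
[538.8 -43.4] (537.4, -39.4)
[562.5  23.2] (562.9, 28)
[471. -16.] (469.9, -13.9)
[ 509.3 -109.2] (511.8, -106.9)
[587.2  90.3] 0
[ 485.8 -176.4] 0
time_s: 6.75
tcp_pos: [606.1, -65.5, 168.6]
ee_rot: [0.119, 0.993, 0.0, 0.001]
contact_force: [0.3, -0.3, -3.5]
grip_width: 0.508
gripper_force: 61.9
604.8,-65,117 tool cm [0.14 0.02 5.16]
tcp [606.1 -65.5 168.6] q [-0.13  0.5   1.72  0.    0.92 -1.46] F [ 0.3 -0.3 -3.5] w 0.508 gf 61.9 tilt [ 0.002 -0.    -1.   ] t 6.75
```

View pics/s2.png

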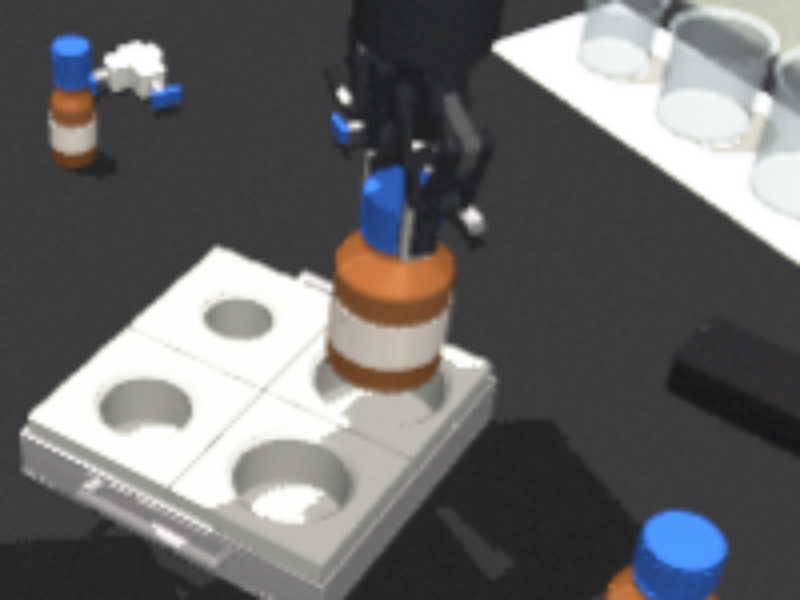

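The side view shows the 250 about 1 cm above the centre of its pocket (rim centre near crop (380,390)). The wrist and side views both put the tray about 2 mm more toward -y, so I correct and descend slowly.

```bash
python3 -m pendant '[0.05,-0.15,0.5,0,0,0,1, 0,0,0.7,0,0,0,1, 0,0,0.8,0,0,0,1, 0,0,0.8,0,0,0,1, 0,0,0.8,0,0,0,1, 0,0,0.6,0,0,0,1, 0,0,0.3,0,0,0,1, 0,0,0.2,0,0,0,1, 0,0,0,0,0,0,1, 0,0,0,0,0,0,1]'; python3 go.py 604.8,-67,117
```

```text
time_s: 8.05
tcp_pos: [604.6, -67.0, 120.6]
ee_rot: [0.12, 0.993, -0.0, 0.0]
contact_force: [-1.1, -1.0, -3.8]
grip_width: 0.512
gripper_force: 61.9
604.8,-67,117 tool cm [-0.02  0.    0.36]
tcp [604.6 -67.  120.6] q [-0.13  0.56  1.74  0.    0.83 -1.46] F [-1.1 -1.  -3.8] w 0.512 gf 61.9 tilt [ 0. -0. -1.] t 8.05
```

```bash
python3 -m pendant '[0,0,0.1,0,0,0,1, 0,0,0.1,0,0,0,1, 0,0,0.1,0,0,0,1, 0,0,0.05,0,0,0,1, 0,0,0,0,0,0,1]'
```

```text
time_s: 8.68
tcp_pos: [604.3, -67.0, 116.7]
ee_rot: [0.12, 0.993, -0.0, -0.0]
contact_force: [-0.2, -0.3, -3.1]
grip_width: 0.508
gripper_force: 61.9
```

```bash
python3 -m pendant '[0,0,0.1,0,0,0,1, 0,0,0,0,0,0,1]'; python3 -m pendant '[0,0,0.05,0,0,0,1, 0,0,0,0,0,0,1]'
```

```text
time_s: 8.93
tcp_pos: [604.7, -67.0, 116.4]
ee_rot: [0.12, 0.993, 0.0, 0.0]
contact_force: [-2.1, 0.4, 3.4]
grip_width: 0.509
gripper_force: 62.8
time_s: 9.18
tcp_pos: [604.8, -67.0, 116.4]
ee_rot: [0.12, 0.993, -0.0, 0.001]
contact_force: [-2.2, 0.4, 8.3]
grip_width: 0.512
gripper_force: 63.3
```

```bash
python3 -m pendant '[0,0,0,0,0,0,-0.2, 0,0,0,0,0,0,-0.4, 0,0,0,0,0,0,-0.7, 0,0,0,0,0,0,-1, 0,0,0,0,0,0,-1, 0,0,0,0,0,0,-1, 0,0,-1,0,0,0,-1, 0,0,-3,0,0,0,-1, 0,0,-4,0,0,0,-1, 0,0,-4,0,0,0,-1, 0,0,-2,0,0,0,-1, 0,0,0,0,0,0,-1]'; python3 go.py 588.3,288.9,255 588.3,288.9,81
python3 - <<'E'
from h import *
S=vision.grab_frame("scene");D=vision.grab_frame("side")
f=lambda v:np.r_[capcen(S,*v,130,22.5)[0]-min((b[0] for b in blobs(S)),key=lambda b:np.hypot(*(b-capcen(S,*v,130,22.5)[0]))),capcen(D,*v,130,22.5)[0]-min((b[0] for b in blobs(D)),key=lambda b:np.hypot(*(b-capcen(D,*v,130,22.5)[0])))]
q=least_squares(f,[604.8,-67]);print(q.x,q.fun)
E
```

```text
time_s: 10.68
tcp_pos: [605.4, -67.1, 257.8]
ee_rot: [0.12, 0.993, -0.0, 0.002]
contact_force: [-0.4, 0.4, -0.7]
grip_width: 0.999
gripper_force: 0.0
588.3,288.9,255 tool cm [10.12 34.17  0.25]
588.3,288.9,81 tool cm [ 8.00e-02 -1.00e-02  1.74e+01]
tcp [605.4 -67.1 257.8] q [-0.13  0.39  1.66  0.    1.09 -1.46] F [-0.4  0.4 -0.7] w 0.999 gf 0.0 tilt [ 0.004 -0.001 -1.   ] t 10.675
[605.98565096 -66.83708231] [-0.02351432 -0.53175861  0.00792219 -0.68524869]
```

The 250 stands in its pocket, measured at (606.0, -66.8). Next is the 25.

```bash
python3 -m pendant '[0.6,2,0,0,0,0,-1, 1.2,4,0,0,0,0,-1, 1.4,4.7,0,0,0,0,-1, 1.4,4.7,0,0,0,0,-1, 1.4,4.7,0,0,0,0,-1, 1.4,4.7,0,0,0,0,-1, 1.4,4.7,0,0,0,0,-1, 0.9,3,0,0,0,0,-1, 0.45,1.7,0,0,0,0,-1, 0,0,0,0,0,0,-1, 0,0,0,0,0,0,-1]'; python3 go.py 588.3,288.9,81
python3 - <<'E'
from h import *
f=vision.grab_frame("wrist")
for b,a in blobs(f,150): print(b.round(),a,back(f,b,83))
print(capcen(f,588.3,288.9,96,13.5))
E
```

```text
time_s: 12.15
tcp_pos: [586.9, 288.4, 254.9]
ee_rot: [0.12, 0.993, -0.0, -0.0]
contact_force: [0.3, -0.2, -0.5]
grip_width: 0.999
gripper_force: 0.0
588.3,288.9,81 tool cm [-0.14  0.1  17.39]
tcp [586.9 288.4 254.9] q [ 0.44  0.46  1.56 -0.    1.13 -0.89] F [ 0.3 -0.2 -0.5] w 0.999 gf 0.0 tilt [-0.001 -0.001 -1.   ] t 12.15
[283. 199.] 357 [589.23878858 288.1477726 ]
(array([283.38535511, 198.27670393]), 888.8225031222682)
```

```bash
python3 -m pendant '[-0.15,0.05,4,0,0,0,-1, 0,0,4,0,0,0,-1, 0,0,4,0,0,0,-1, 0,0,3,0,0,0,-1, 0,0,1.6,0,0,0,-1, 0,0,0.8,0,0,0,-1, 0,0,0,0,0,0,-0.4, 0,0,0,0,0,0,0.2, 0,0,0,0,0,0,1, 0,0,0,0,0,0,1, 0,0,0,0,0,0,1, 0,0,0,0,0,0,1]';python3 -m pendant '[0,0,0,0,0,0,1, 0,0,0,0,0,0,1]'
```

```text
time_s: 13.7
tcp_pos: [589.3, 289.9, 82.5]
ee_rot: [0.12, 0.993, 0.0, 0.001]
contact_force: [1.0, 0.4, 6.3]
grip_width: 0.297
gripper_force: 58.8
time_s: 13.95
tcp_pos: [589.3, 289.9, 82.5]
ee_rot: [0.12, 0.993, 0.0, 0.001]
contact_force: [-0.8, -0.6, 6.4]
grip_width: 0.295
gripper_force: 58.8
```

```bash
python3 -m pendant '[0,0,-1,0,0,0,1, 0,0,-2,0,0,0,1, 0,0,-3,0,0,0,1, 0,0,-3,0,0,0,1, 0,0,-2,0,0,0,1, 0,0,-1,0,0,0,1, 0,0,0,0,0,0,1]';python3 go.py 562.9,26,202 562.9,26,145
```

```text
time_s: 14.82
tcp_pos: [588.7, 289.5, 201.8]
ee_rot: [0.12, 0.993, 0.0, 0.0]
contact_force: [-0.3, -0.2, -0.3]
grip_width: 0.299
gripper_force: 58.9
562.9,26,202 tool cm [ -3.75 -26.21  -0.03]
562.9,26,145 tool cm [ 0.  -0.   5.7]
tcp [588.7 289.5 201.8] q [ 0.44  0.52  1.59  0.    1.03 -0.89] F [-0.3 -0.2 -0.3] w 0.299 gf 58.9 tilt [ 0.001  0.    -1.   ] t 14.825
```

```bash
python3 -m pendant '[-0.25,-1.7,0,0,0,0,1, -0.5,-3.5,0,0,0,0,1, -0.7,-5,0,0,0,0,1, -0.7,-5,0,0,0,0,1, -0.7,-5,0,0,0,0,1, -0.5,-3.5,0,0,0,0,1, -0.4,-2.5,0,0,0,0,1, 0,0,1.7,0,0,0,1, 0,0,3,0,0,0,1, 0,0,1,0,0,0,1, 0,0,0,0,0,0,1, 0,0,0,0,0,0,1]';python3 go.py 562.9,26,88.5
python3 - <<'E'
from h import *
f=vision.grab_frame("side");c=f["color"]
cv2.imwrite("pics/s3.png",cv2.resize(c[120:270,220:420],(800,600)))
E
```

```text
time_s: 16.32
tcp_pos: [563.2, 26.4, 144.8]
ee_rot: [0.119, 0.993, 0.0, 0.0]
contact_force: [0.4, -1.1, -0.1]
grip_width: 0.298
gripper_force: 59.0
562.9,26,88.5 tool cm [ 0.03 -0.05  5.63]
tcp [563.2  26.4 144.8] q [ 0.03  0.48  1.84  0.    0.83 -1.31] F [ 0.4 -1.1 -0.1] w 0.298 gf 59.0 tilt [ 0.001  0.    -1.   ] t 16.325
```

View pics/s3.png

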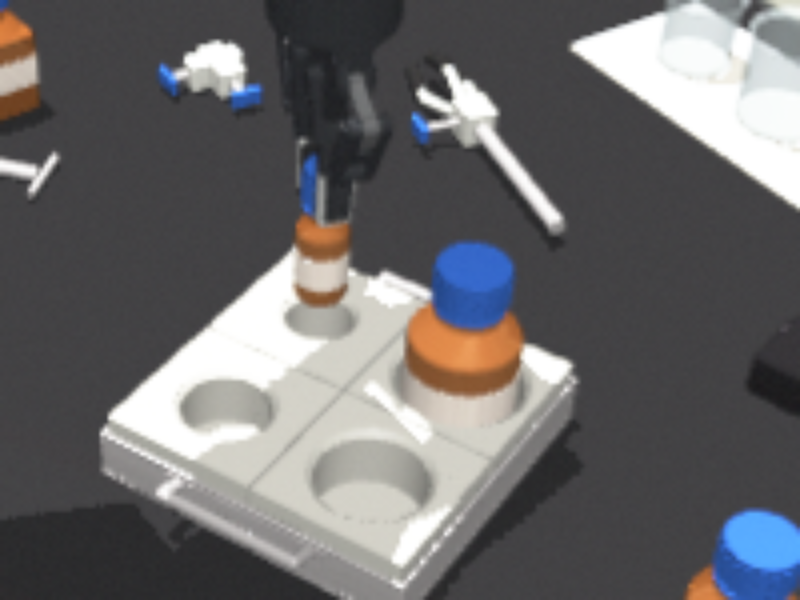

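The side view shows the 250 standing in its pocket. The 25 hangs above its own pocket: bottle base near crop (321,300), rim centre (320,320). I lower it.

```bash
python3 -m pendant '[0,0,0.6,0,0,0,1, 0,0,1,0,0,0,1, 0,0,1,0,0,0,1, 0,0,1,0,0,0,1, 0,0,0.8,0,0,0,1, 0,0,0.5,0,0,0,1, 0,0,0.3,0,0,0,1, 0,0,0.1,0,0,0,1, 0,0,0.1,0,0,0,1, 0,0,0.1,0,0,0,1, 0,0,0,0,0,0,1]'; python3 -m pendant '[0,0,0.1,0,0,0,1, 0,0,0,0,0,0,1]'
```

```text
time_s: 17.75
tcp_pos: [562.8, 26.1, 89.4]
ee_rot: [0.12, 0.993, 0.0, 0.0]
contact_force: [0.2, -0.5, -0.5]
grip_width: 0.296
gripper_force: 59.0
time_s: 18.0
tcp_pos: [562.9, 26.1, 88.5]
ee_rot: [0.12, 0.993, 0.0, 0.0]
contact_force: [-0.1, 0.7, 1.5]
grip_width: 0.295
gripper_force: 59.3
```

```bash
python3 -m pendant '[0,0,0.05,0,0,0,1, 0,0,0,0,0,0,0.1, 0,0,0,0,0,0,-0.3, 0,0,0,0,0,0,-0.7, 0,0,0,0,0,0,-1, 0,0,0,0,0,0,-1, 0,0,-1,0,0,0,-1, 0,0,-3,0,0,0,-1, 0,0,-5,0,0,0,-1, 0,0,-5,0,0,0,-1, 0,0,-2,0,0,0,-1, 0,0,0,0,0,0,-1]'; python3 go.py 427.4,-275,248 427.4,-275,90
cat > chk.py <<'E'
import sys; from h import *
S=vision.grab_frame("scene");D=vision.grab_frame("side")
def ck(x,y,top,rad):
    n=lambda f,v:capcen(f,*v,top,rad)[0]-min((b[0] for b in blobs(f)),key=lambda b:np.hypot(*(b-capcen(f,x,y,top,rad)[0])))
    q=least_squares(lambda v:np.r_[n(S,v),n(D,v)],[x,y]);print(q.x.round(1),q.fun.round(1))
for a in sys.argv[1:]: ck(*map(float,a.split(",")))
E
python3 chk.py 562.9,26,102,13.5
```

```text
time_s: 19.5
tcp_pos: [563.8, 26.1, 250.2]
ee_rot: [0.12, 0.993, 0.0, 0.002]
contact_force: [-0.1, -0.4, -0.3]
grip_width: 1.005
gripper_force: 0.0
427.4,-275,248 tool cm [  6.1  -32.49   0.16]
427.4,-275,90 tool cm [ 0.07 -0.02 15.8 ]
tcp [563.8  26.1 250.2] q [ 0.03  0.33  1.77  0.    1.04 -1.31] F [-0.1 -0.4 -0.3] w 1.005 gf 0.0 tilt [ 0.005  0.    -1.   ] t 19.5
[564.9  26.1] [-0.2 -0.3 -0.1 -0.7]
```

```bash
python3 -m pendant '[0.4,-2,0,0,0,0,-1, 0.8,-4,0,0,0,0,-1, 0.9,-4.7,0,0,0,0,-1, 0.9,-4.7,0,0,0,0,-1, 0.9,-4.7,0,0,0,0,-1, 0.9,-4.7,0,0,0,0,-1, 0.6,-4,0,0,0,0,-1, 0.5,-2.5,0,0,0,0,-1, 0.2,-1.2,0,0,0,0,-1, 0,0,0,0,0,0,-1, 0,0,0,0,0,0,-1]'; python3 go.py 427.4,-275,90
python3 - <<'E'
from h import *
f=vision.grab_frame("wrist")
for b,a in blobs(f,150): print(b.round(),a)
print(capcen(f,427.4,-275,105,16.5))
E
```

```text
time_s: 20.98
tcp_pos: [426.3, -274.5, 247.5]
ee_rot: [0.119, 0.993, 0.0, -0.0]
contact_force: [-0.5, -1.4, 0.5]
grip_width: 1.0
gripper_force: 0.0
427.4,-275,90 tool cm [-0.13 -0.03 15.75]
tcp [ 426.3 -274.5  247.5] q [-0.6   0.25  1.89  0.    1.   -1.93] F [-0.5 -1.4  0.5] w 1.0 gf 0.0 tilt [-0.001  0.001 -1.   ] t 20.975
[281. 204.] 1377
[192. 289.] 1902
[539. 333.] 1901
[299. 371.] 1134
(array([281.90421531, 203.13568123]), 1420.306157194078)
```

```bash
python3 -m pendant '[-0.1,-0.05,4,0,0,0,-1, 0,0,4,0,0,0,-1, 0,0,3.5,0,0,0,-1, 0,0,2.5,0,0,0,-1, 0,0,1.3,0,0,0,-1, 0,0,0.4,0,0,0,-1, 0,0,0,0,0,0,-0.4, 0,0,0,0,0,0,0.1, 0,0,0,0,0,0,1, 0,0,0,0,0,0,1, 0,0,0,0,0,0,1, 0,0,0,0,0,0,1]';python3 -m pendant '[0,0,-0.5,0,0,0,1, 0,0,-1.5,0,0,0,1, 0,0,-3,0,0,0,1, 0,0,-3,0,0,0,1, 0,0,-2.5,0,0,0,1, 0,0,-1,0,0,0,1, 0,0,0,0,0,0,1, 0,0,0,0,0,0,1]'; python3 go.py 470.2,-16,210 470.2,-16,155
```

```text
time_s: 22.52
tcp_pos: [427.7, -276.1, 91.8]
ee_rot: [0.12, 0.993, -0.0, 0.001]
contact_force: [-0.9, 1.6, 5.4]
grip_width: 0.367
gripper_force: 58.9
time_s: 23.52
tcp_pos: [426.6, -275.5, 205.0]
ee_rot: [0.12, 0.993, 0.0, -0.001]
contact_force: [-0.1, 0.8, -1.9]
grip_width: 0.372
gripper_force: 59.6
470.2,-16,210 tool cm [ 1.93 26.24 -0.48]
470.2,-16,155 tool cm [-0.01 -0.    5.5 ]
tcp [ 426.6 -275.5  205. ] q [-0.6   0.31  1.92  0.    0.91 -1.93] F [-0.1  0.8 -1.9] w 0.372 gf 59.6 tilt [-0.001  0.001 -1.   ] t 23.525
```

```bash
python3 -m pendant '[0.1,1.7,0,0,0,0,1, 0.3,3.5,0,0,0,0,1, 0.35,5,0,0,0,0,1, 0.35,5,0,0,0,0,1, 0.35,5,0,0,0,0,1, 0.28,3.5,0,0,0,0,1, 0.2,2.5,0,0,0,0,1, 0,0,1.5,0,0,0,1, 0,0,2.5,0,0,0,1, 0,0,1,0,0,0,1, 0,0,0,0,0,0,1, 0,0,0,0,0,0,1]';python3 go.py 470.2,-16,97.8
python3 - <<'E'
from h import *
f=vision.grab_frame("side");c=f["color"]
cv2.imwrite("pics/s4.png",cv2.resize(c[120:270,220:420],(800,600)))
E
```

```text
time_s: 25.02
tcp_pos: [471.0, -17.1, 156.2]
ee_rot: [0.12, 0.993, 0.0, 0.0]
contact_force: [0.1, -0.0, -1.4]
grip_width: 0.368
gripper_force: 59.8
470.2,-16,97.8 tool cm [0.1  0.09 5.84]
tcp [471.  -17.1 156.2] q [-0.06  0.34  2.03 -0.    0.77 -1.39] F [ 0.1 -0.  -1.4] w 0.368 gf 59.8 tilt [ 0.001 -0.    -1.   ] t 25.025
```

View pics/s4.png

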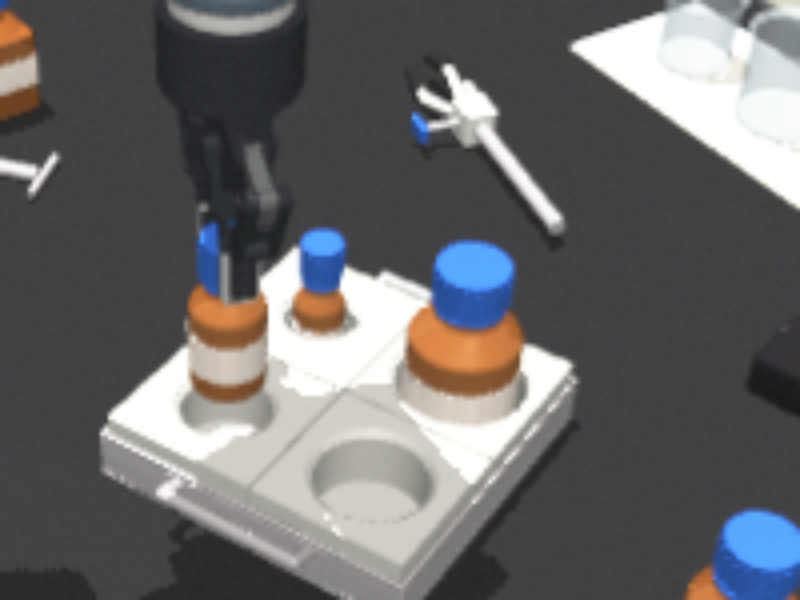

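The 25 and 250 are seated, and the 50 hangs over its pocket (base near crop (228,390), rim centre (226,408)). I lower it.

```bash
python3 -m pendant '[0.05,0.05,0.6,0,0,0,1, 0,0,1,0,0,0,1, 0,0,1,0,0,0,1, 0,0,1,0,0,0,1, 0,0,0.8,0,0,0,1, 0,0,0.6,0,0,0,1, 0,0,0.3,0,0,0,1, 0,0,0.2,0,0,0,1, 0,0,0.1,0,0,0,1, 0,0,0.05,0,0,0,1, 0,0,0,0,0,0,1]'; python3 -m pendant '[0,0,0.1,0,0,0,1, 0,0,0,0,0,0,1]'
```

```text
time_s: 26.45
tcp_pos: [470.4, -16.2, 99.4]
ee_rot: [0.12, 0.993, -0.0, 0.0]
contact_force: [0.1, 0.7, -2.5]
grip_width: 0.368
gripper_force: 59.8
time_s: 26.7
tcp_pos: [470.3, -16.2, 98.3]
ee_rot: [0.12, 0.993, -0.0, 0.0]
contact_force: [0.5, -0.9, -1.4]
grip_width: 0.372
gripper_force: 59.8
```

```bash
python3 -m pendant '[0,0,0.1,0,0,0,1, 0,0,0,0,0,0,1]'
```

```text
time_s: 26.95
tcp_pos: [470.6, -16.2, 97.7]
ee_rot: [0.12, 0.993, 0.0, 0.0]
contact_force: [-1.2, 0.4, 4.9]
grip_width: 0.371
gripper_force: 60.6
```

```bash
python3 -m pendant '[0,0,0,0,0,0,0, 0,0,0,0,0,0,-0.3, 0,0,0,0,0,0,-0.7, 0,0,0,0,0,0,-1, 0,0,0,0,0,0,-1, 0,0,-1,0,0,0,-1, 0,0,-3,0,0,0,-1, 0,0,-5,0,0,0,-1, 0,0,-4,0,0,0,-1, 0,0,-2,0,0,0,-1, 0,0,0,0,0,0,-1]'; python3 go.py 609.2,-301.2,248 609.2,-301.2,99
python3 chk.py 470.5,-16,111,16.5
```

```text
time_s: 28.32
tcp_pos: [471.2, -16.2, 249.3]
ee_rot: [0.12, 0.993, 0.0, 0.002]
contact_force: [0.3, 0.4, 0.3]
grip_width: 1.005
gripper_force: 0.0
609.2,-301.2,248 tool cm [-20.17 -24.41   0.2 ]
609.2,-301.2,99 tool cm [ 6.00e-02 -1.00e-02  1.49e+01]
tcp [471.2 -16.2 249.3] q [-0.06  0.19  1.96  0.    0.98 -1.39] F [0.3 0.4 0.3] w 1.005 gf 0.0 tilt [ 0.004 -0.    -1.   ] t 28.325
[470. -16.] [-0.2 -0.5 -0.1 -0.4]
```

Now the 100.

```bash
python3 -m pendant '[-1.5,-1.8,0,0,0,0,-1, -3,-3.6,0,0,0,0,-1, -3.5,-4.2,0,0,0,0,-1, -3.5,-4.2,0,0,0,0,-1, -3.5,-4.2,0,0,0,0,-1, -3,-3.6,0,0,0,0,-1, -1.5,-1.9,0,0,0,0,-1, -0.67,-0.9,0,0,0,0,-1, 0,0,0,0,0,0,-1, 0,0,0,0,0,0,-1]'; python3 go.py 609.2,-301.2,99
python3 - <<'E'
from h import *
f=vision.grab_frame("wrist")
for b,a in blobs(f,150): print(b.round(),a)
print(capcen(f,609.2,-301.2,114,20))
E
```

```text
time_s: 29.68
tcp_pos: [607.8, -300.0, 246.9]
ee_rot: [0.119, 0.993, 0.0, -0.001]
contact_force: [-0.8, 0.4, -0.3]
grip_width: 1.003
gripper_force: 0.0
609.2,-301.2,99 tool cm [-0.19 -0.09 14.79]
tcp [ 607.8 -300.   246.9] q [-0.48  0.5   1.5   0.    1.14 -1.81] F [-0.8  0.4 -0.3] w 1.003 gf 0.0 tilt [-0.001  0.001 -1.   ] t 29.675
[141.  99.] 4924
[282. 208.] 2084
(array([281.20330581, 207.07137394]), 2147.975289938273)
```

```bash
python3 -m pendant '[-0.1,-0.1,4,0,0,0,-1, 0,0,4,0,0,0,-1, 0,0,3,0,0,0,-1, 0,0,2.2,0,0,0,-1, 0,0,1.2,0,0,0,-1, 0,0,0.4,0,0,0,-1, 0,0,0,0,0,0,-0.4, 0,0,0,0,0,0,0.1, 0,0,0,0,0,0,1, 0,0,0,0,0,0,1, 0,0,0,0,0,0,1, 0,0,0,0,0,0,1]';python3 -m pendant '[0,0,-0.5,0,0,0,1, 0,0,-1.5,0,0,0,1, 0,0,-3,0,0,0,1, 0,0,-4,0,0,0,1, 0,0,-3.5,0,0,0,1, 0,0,-1.5,0,0,0,1, 0,0,-0.5,0,0,0,1, 0,0,0,0,0,0,1]'; python3 go.py 512,-109,245 512,-109,163
```

```text
time_s: 31.22
tcp_pos: [609.7, -302.4, 100.5]
ee_rot: [0.12, 0.993, -0.0, 0.001]
contact_force: [-0.0, 0.7, 6.1]
grip_width: 0.452
gripper_force: 59.8
time_s: 32.22
tcp_pos: [608.5, -302.1, 243.3]
ee_rot: [0.12, 0.993, 0.0, -0.001]
contact_force: [0.3, -0.0, -2.6]
grip_width: 0.447
gripper_force: 60.6
512,-109,245 tool cm [13.96 16.46 -0.14]
512,-109,163 tool cm [-0.01 -0.    8.2 ]
tcp [ 608.5 -302.1  243.3] q [-0.48  0.51  1.5  -0.    1.13 -1.81] F [ 0.3 -0.  -2.6] w 0.447 gf 60.6 tilt [-0.001  0.001 -1.   ] t 32.225
```

```bash
python3 -m pendant '[1.2,1.4,0,0,0,0,1, 2.5,3,0,0,0,0,1, 3.5,4.1,0,0,0,0,1, 3.2,3.8,0,0,0,0,1, 2.3,2.7,0,0,0,0,1, 1.25,1.45,0,0,0,0,1, 0,0,1.5,0,0,0,1, 0,0,3,0,0,0,1, 0,0,2.5,0,0,0,1, 0,0,1,0,0,0,1, 0,0,0,0,0,0,1, 0,0,0,0,0,0,1]';python3 go.py 512,-109,106.5
python3 - <<'E'
from h import *
f=vision.grab_frame("side");c=f["color"]
cv2.imwrite("pics/s5.png",cv2.resize(c[120:270,220:420],(800,600)))
E
```

```text
time_s: 33.72
tcp_pos: [513.3, -109.8, 164.9]
ee_rot: [0.12, 0.993, -0.0, 0.001]
contact_force: [1.0, 0.4, -2.0]
grip_width: 0.451
gripper_force: 60.8
512,-109,106.5 tool cm [0.15 0.05 5.84]
tcp [ 513.3 -109.8  164.9] q [-0.23  0.4   1.91 -0.    0.83 -1.56] F [ 1.   0.4 -2. ] w 0.451 gf 60.8 tilt [ 0.001 -0.    -1.   ] t 33.725
```

View pics/s5.png

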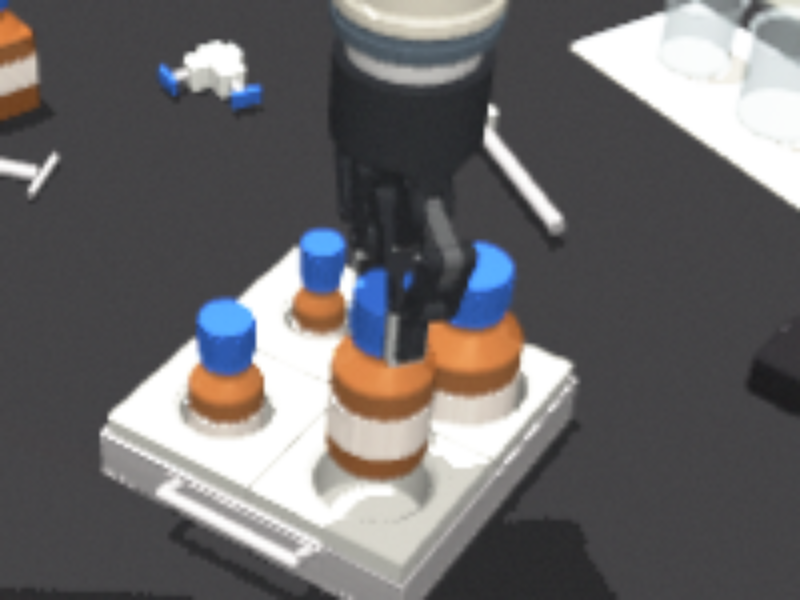

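Three bottles are seated. The 100 hangs over its pocket, base near crop (377,462) and rim centre (371,480), so I shift about 2 mm toward -x and lower.

```bash
python3 -m pendant '[0.15,0.03,0.6,0,0,0,1, 0,0,1,0,0,0,1, 0,0,1,0,0,0,1, 0,0,1,0,0,0,1, 0,0,0.8,0,0,0,1, 0,0,0.6,0,0,0,1, 0,0,0.3,0,0,0,1, 0,0,0.2,0,0,0,1, 0,0,0.1,0,0,0,1, 0,0,0.05,0,0,0,1, 0,0,0,0,0,0,1]'; python3 -m pendant '[0,0,0.1,0,0,0,1, 0,0,0,0,0,0,1]'
```

```text
time_s: 35.15
tcp_pos: [511.3, -108.7, 108.0]
ee_rot: [0.12, 0.993, -0.0, 0.0]
contact_force: [0.7, 0.2, -1.8]
grip_width: 0.453
gripper_force: 60.8
time_s: 35.4
tcp_pos: [511.2, -108.7, 106.8]
ee_rot: [0.12, 0.993, 0.0, -0.0]
contact_force: [0.4, 0.7, -2.1]
grip_width: 0.453
gripper_force: 60.8
```

```bash
python3 -m pendant '[0,0,0.1,0,0,0,1, 0,0,0,0,0,0,1]'
```

```text
time_s: 35.65
tcp_pos: [511.6, -108.8, 106.5]
ee_rot: [0.12, 0.993, -0.0, 0.0]
contact_force: [-1.1, 0.6, 5.0]
grip_width: 0.451
gripper_force: 61.7
```

```bash
python3 -m pendant '[0,0,0,0,0,0,-0.1, 0,0,0,0,0,0,-0.4, 0,0,0,0,0,0,-0.7, 0,0,0,0,0,0,-1, 0,0,0,0,0,0,-1, 0,0,-1,0,0,0,-1, 0,0,-3,0,0,0,-1, 0,0,-5,0,0,0,-1, 0,0,-4,0,0,0,-1, 0,0,-2,0,0,0,-1, 0,0,0,0,0,0,-1, 0,0,0,0,0,0,-1]'
python3 chk.py 604.8,-67,130,22.5 512,-109,120,20 470.3,-16,111,16.5 562.9,26,102,13.5 514.7,417.8,114,20 499.4,-393.3,90,30
python3 - <<'E'
from h import *
f=vision.grab_frame("side");cv2.imwrite("pics/s6.png",f["color"])
E
```

```text
time_s: 37.15
tcp_pos: [510.6, -108.6, 255.2]
ee_rot: [0.12, 0.993, 0.0, -0.001]
contact_force: [-0.3, -0.6, -0.2]
grip_width: 0.998
gripper_force: 0.0
[606.3 -66.6] [-0.2 -0.5 -0.1 -0.7]
[ 510.8 -108.4] [-0.4 -0.4 -0.2 -0.5]
[470.3 -16. ] [-0.3 -0.5  0.  -0.4]
[564.3  25.9] [-0.2 -0.3 -0.2 -0.6]
[514.4 417.8] [-0.3  0.3 -0.5  0.2]
[ 499.3 -393.3] [0.1 0.6 0.1 0.3]
```

View pics/s6.png

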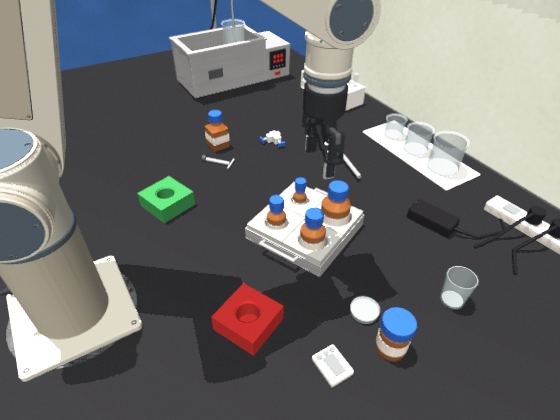

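All four stand upright in the carrier around (305,220). The square bottle at (217,130) and the jar at (395,335) have not moved, and the gripper is clear of everything.

```bash
python3 -c "
from station import r; print(r.close_job())"
```

```text
the job is handed in; nothing more can be done
None
```

I handed the job in at about 37 s: all four round bottles stand upright in the pockets matching their sizes, and the square bottle and wide jar have not moved; the close call gave no verdict.

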